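# Right the toppled lens barrel and hold it pressed in the V-block

### The job

The lens barrel has toppled over on the bench. Stand it up, glass end up, on the base plate of the V-block fixture and push it back into the V until it bears on both steel faces. Finish while still pressing it there, gently and steadily, as you would while the cement in it sets, and leave the other things on the bench where they are.

Things in the scene. Friction and masses are not known exactly. Their poses are not given: they have to be found in the camera images.
- barrel_center (a point): centre of the lens barrel: a loose black cylinder, 46 mm in diameter over its whole length, 80 mm long, about 220 g; this point is on its axis, 40 mm from either end. z runs along the barrel from the foot to the glass end (knurled grip and thin brass ring near it, bluish glass). It starts lying on its side on the worktop, glass end roughly to the left (+y), and can roll
- barrel_foot (a point): middle of the barrel's flat foot (the end with the dark open bore), on its axis; axes as barrel_center. The smooth barrel slides easily on the fixture, but finger pads grip it well
- seat (a point): where the middle of the barrel's foot comes to rest when the barrel is home in the V: the point on top of the base plate (12 mm above the worktop) that lies on the axis of the V. z is up. x points straight back into the V: push the barrel along +x. y is to the left as seen by someone looking into the V
- v_fixture: the V-block fixture, fixed: a dark base plate, 138 x 100 x 12 mm (52 mm in front of the V's axis, 86 mm behind it, 50 mm to either side), and on it an upright block whose vertical 120 degree V opens to the front. The V is 60 mm high (12 to 72 mm above the worktop); the block is 39 mm wide, narrower than the barrel, and stands 16 to 64 mm behind the V's axis. Origin on the worktop below seat, same axes
- left_face: the ground, slippery steel strip that is the left (+y) face of the V; fixed, origin and axes as v_fixture. It touches the barrel along an upright line 19.9 mm behind and 11.5 mm left of the V's axis. A straight push of about 10 N at half the V's height lets the barrel slide home; a sideways or downward push can leave it on one face only
- right_face: the same on the right (-y) side
- pcr_rack: bystander: flat pink tube rack, 83 x 125 x 25 mm, behind the work; origin under its centre
- forceps: bystander: steel forceps lying on the bench right of the fixture, 16 x 120 x 10 mm; origin under their centre
- marker_black: bystander: marker pen with black cap lying at the right, 11 x 137 x 13 mm; origin under its centre
- bottle_b: bystander: small brown reagent bottle with black cap, 45 mm in diameter, 85 mm high, standing behind the work; origin under its centre
Mind the look-alikes: they are no part of the job. What is shaped like the part that bears barrel_center but green or orange is not meant.

How it is judged:
By the outcome, as a careful person would: the job done as asked, in the order asked, and still so for the second after the job is handed in, while the arm keeps its last pose, push and grip.
It also fails if it takes over 54 s, if anything falls off the work surface, if the arm or the gripper's body presses on something with over 40 N, if the wrist force passes 120 N, or if a joint passes its speed limit or range.

### The arm

A 7-joint arm with a two-finger parallel gripper is mounted at the origin on a cart in front of the work surface, level with it; the furniture and walls round the work are solid. World frame = base frame: x ahead of the robot, y to its left, z up, the work surface at z = 0. Lengths are in mm, angles in rad, forces in N, time in s.
With the tool pointing down it reaches from about 400 to 900 mm from the base axis. Payload 5.6 kg.
Tool frame: the origin (TCP) lies midway between the tips of the shut fingers; the grasp point (between the pads) lies 19 mm behind it; x points along the fingers, y is the direction in which the jaws open and shut, and the axes are right-handed (so a half turn about x gives the same grasp; the last joint's range is limited). The gripper opens to 92 mm and grips with 3 to 60 N. Pads are 20 mm wide; open, the fingers measure 128 mm over their backs; the gripper's body (75 mm by 189 mm) begins 69 mm behind the grasp point.
Start: joints at [-1.36, 0.468, -0.012, 1.603, 0.006, 1.071, -0.056], TCP at [163.246, 629.174, 214.592] pointing down, gripper open.
Joint ranges: [-2.53, 2.53], [-0.31, 2.02], [-1.57, 1.55], [0.28, 2.44], [-1.29, 4.43], [0.15, 1.84], [-2.92, 2.92]. Speed limits (rad/s): [2.57, 2.57, 3.14, 3.14, 3.14, 3.14, 3.14].

### API

Orientations are given as a rotation vector (axis times angle).
In Python, from cell import robot, grip, kin, viewer gives the robot as it stands. Calls block until the motion is done:
- robot.movep(position, orientation): joint-space move of the TCP to a pose.
- robot.servo_line(position, feed=150, rotation=None): straight line of the TCP; rotation=None keeps the orientation; feed is the mean speed in mm/s.
- robot.goto_joints(angles): joint-space move.
- grip(opening, newtons=None): opening from 0.0 (shut) to 1.0 (fully open); newtons is the grip in N (None keeps the last); returns when the fingers have stopped.
- robot.hold(seconds).
- kin.ik(position, orientation): joint angles nearest the present ones, or None.
- robot.observe(): the state.
- viewer.read_camera(name): name is "scene" or "top" or "wrist"; returns the picture (420x560x3 uint8, red, green, blue); there is no depth.
- viewer.camera_info(name): a dict with "camera_matrix" (3x3 intrinsics, pixels), "R" (3x3) and "t" (3): a world point X has camera coordinates R X + t. Camera axes: x right, y down, z forward; pixel columns grow to the right and rows downward; lengths in mm; the calibration is good to about 2 mm. A picture is of the moment at which its call begins: read the wrist's pose just before it. camera_info takes no time and is no camera call; for the wrist camera it gives the pose at the moment of the call.
A pose or a line that the arm cannot do raises robot.IKError and nothing moves.
- robot.job_done(): hands the job in, once; it reports no verdict.
Trained networks look in the newest picture that a camera, given by its name, has taken for a name from the list of things; names that differ only in an ending like _2 or _b are one class to them, and where a whole thing is asked for, a point or a joint stands for the part that bears it (a point fixed in the world has none). Each returns a list of dicts, best first, with "confidence" (0 to 1); they miss things now and then, are a little off and sometimes report something else, mostly with a low value. They report only what shows in the picture. A call takes as long as a camera call. They do not tell look-alikes from the thing itself.
- viewer.silhouettes(name, camera): "mask" (420x560 bool, what is visible of it).
- viewer.pinpoint(name, camera): "at" ([x, y, z] in mm, in the coordinates of the camera as it stood for that picture, good to about 4 mm: a listed point, or the origin of a listed thing).
The state is a dict: "t": time; "joints": joint angles; "joint_velocities": joint speeds; "joint_torque": joint torques, N m; "tcp_pos": TCP position; "tcp_rot": TCP orientation; "contact_force": force on the tool from outside, world axes, zero at the start; "wrist_torque": the same for the moment, N m; "grip_width": opening from 0.0 (shut) to 1.0 (fully open).
Only numpy, scipy, OpenCV 4.12 (cv2) and the standard library are available. Lean on these libraries where they do the work, as an engineer would, in place of code of your own. Each camera call takes 0.05 s, during which the arm holds its last target.

## Working session

There is one attempt and no reset: what is moved stays moved. The work goes in short steps, each a Python script; the robot and the scene stay as the last script left them, time stands still between calls to the robot, and variables do not carry over. Pictures are saved under pics/ and viewed, and the job is handed in when it is done.

```bash
ls; mkdir -p pics
python3 - <<'E'
from cell import robot, grip, kin, viewer
import cv2,numpy as np
for c in ["scene","top"]:
    im=viewer.read_camera(c); cv2.imwrite(f"pics/{c}0.png",im[:,:,::-1])
    ci=viewer.camera_info(c); R=np.array(ci["R"]);t=np.array(ci["t"])
    print(c,ci["camera_matrix"],-R.T@t)
    for n in ["barrel_center","barrel_foot","seat","v_fixture","left_face","right_face","pcr_rack","forceps","marker_black","bottle_b"]:
        try:
            for d in viewer.pinpoint(n,c): print(n,np.round(R.T@(np.array(d["at"])-t),1),round(d["confidence"],2))
        except Exception as e: print(n,e)
o=robot.observe(); print(o)
E
```

```text
pics
scene [[470.84759194   0.         284.19300096]
 [  0.         470.84759194 209.28452962]
 [  0.           0.           1.        ]] [-155.77530432 -739.42239487  584.56779074]
barrel_center [495.7 255.2  28.4] 0.86
barrel_center [391.5 151.5  24.7] 0.82
barrel_center [365.6 274.7  21.3] 0.68
barrel_foot [402.8 257.9  26.4] 0.75
barrel_foot [500.6 216.6  24.1] 0.69
barrel_foot [347.6 142.8  25.6] 0.65
seat [ 551.6 -149.2    9.7] 0.96
v_fixture [ 551.7 -150.7    4.8] 0.81
v_fixture [ 450.  -366.3    3.7] 0.36
left_face [ 554.3 -148.     0.8] 0.5
right_face [ 552.7 -153.3    3.6] 0.55
pcr_rack [ 7.493e+02  1.434e+02 -4.000e-01] 0.73
forceps [ 535.4 -299.6    1. ] 0.69
marker_black [ 452.2 -362.8    3.2] 0.94
bottle_b [723.7 310.3  -1. ] 0.74
top [[406.60820594   0.         279.67654312]
 [  0.         406.60820594 214.36847305]
 [  0.           0.           1.        ]] [ 358.93484244  -32.98159562 1085.4274479 ]
barrel_center [365.5 270.4  24.8] 0.75
barrel_center [497.2 256.9  25.8] 0.64
barrel_center [384.2 149.3  25.4] 0.63
barrel_foot [350.4 141.5  21.7] 0.82
barrel_foot [496
[... 588 characters left out ...]
 28.8] 0.5
{'t': 1.1, 'joints': array([-1.35999039,  0.46750401, -0.01160478,  1.6026948 ,  0.0059701 ,
        1.07136025, -0.05629339]), 'joint_velocities': array([ 0.00122562, -0.00022444, -0.00189293, -0.0008714 ,  0.00118668,
        0.0001671 , -0.00038573]), 'joint_torque': array([ 3.03859788e-04, -5.20425510e+01, -1.22173800e-02, -2.44058526e+01,
       -5.66537131e-02,  1.12411441e-02,  2.02014371e-05]), 'tcp_pos': array([163.24391205, 629.18988487, 214.591906  ]), 'tcp_rot': array([ 0.1993532 ,  1.56157613, -0.19924746]), 'contact_force': array([-0.27462574,  0.48696088,  0.13431026]), 'wrist_torque': array([-0.01590889,  0.01897412, -0.01384171]), 'grip_width': 0.9995680958537444}
```

View pics/scene0.png

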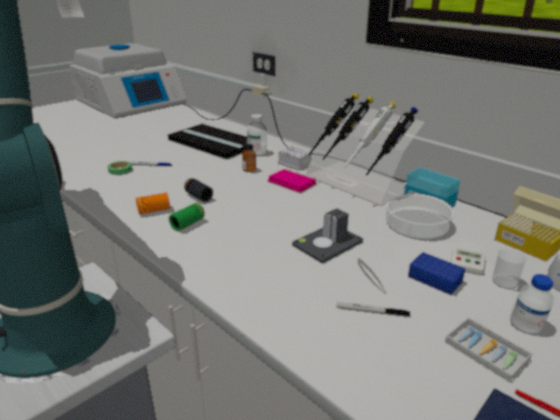

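View pics/top0.png

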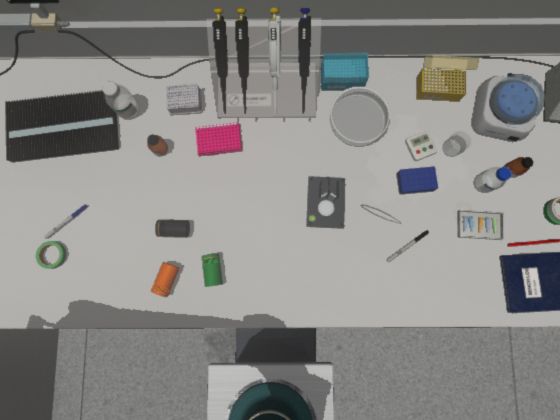

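The top view shows the black barrel at about px (173,228), with the foot to the right. The green (212,270) and orange (165,279) ones are look-alikes. The fixture is at (326,203), with its V block towards the back. Next I'll refine the yaw from masks and check reach for the pick and place poses.

```bash
cat > h.py <<'E'
from cell import robot, grip, kin, viewer
import cv2,numpy as np
from scipy.spatial.transform import Rotation as Ro
def shot(c,name):
    ci=viewer.camera_info(c); im=viewer.read_camera(c); cv2.imwrite(f"pics/{name}.png",im[:,:,::-1]); return im,ci
def toworld(at,ci): return np.array(ci["R"]).T@(np.array(at)-np.array(ci["t"]))
def pixplane(uv,ci,z):
    K=np.array(ci["camera_matrix"]);R=np.array(ci["R"]);c=-R.T@np.array(ci["t"])
    uv=np.atleast_2d(uv); d=np.linalg.solve(K,np.c_[uv,np.ones(len(uv))].T).T@R
    return c+d*((z-c[2])/d[:,2])[:,None]
def rv(d,j):
    d=np.array(d,float);d/=np.linalg.norm(d);j=np.array(j,float);j/=np.linalg.norm(j)
    return Ro.from_matrix(np.c_[d,j,np.cross(d,j)]).as_rotvec()
E
python3 - <<'E'
from h import *
ci=viewer.camera_info("top"); viewer.read_camera("top")
for n in ["barrel_center","v_fixture"]:
    for d in viewer.silhouettes(n,"top"):
        m=d["mask"].astype(np.uint8); ys,xs=np.nonzero(m)
        r=cv2.minAreaRect(np.c_[xs,ys].astype(np.float32)); b=cv2.boxPoints(r)
        print(n,d["confidence"],m.sum(),np.round(pixplane(b,ci,23 if n[0]=='b' else 12)[:,:2]).tolist(), r)
for th in (20,30,40,50):
  s,c=np.sin(np.radians(th)),np.cos(np.radians(th))
  for sg in (1,-1):
    for nm,p,d,j in [("pick",[497,256,26],[0,-s,-c],[sg,0,0]),("place",[540,-150,55],[c,0,-s],[0,sg,0])]:
        r=rv(d,j)
        for back in (0,90):
            q=kin.ik(list(np.array(p)+(19-back)*np.array(d)),list(r))
            print(th,sg,nm,back,None if q is None else np.round(q,2))
E
```

```text
barrel_center 0.9 609 [[429.0, 183.0], [435.0, 134.0], [350.0, 121.0], [345.0, 170.0]] ((210.92311096191406, 269.3846130371094), (32.99323654174805, 19.101348876953125), 82.87498474121094)
barrel_center 0.88 606 [[335.0, 309.0], [414.0, 279.0], [395.0, 234.0], [316.0, 265.0]] ((164.4482879638672, 279.1207275390625), (18.51420783996582, 33.74575424194336), 23.198591232299805)
barrel_center 0.76 557 [[522.0, 303.0], [522.0, 213.0], [477.0, 212.0], [477.0, 301.0]] ((172.0, 227.5), (17.0, 34.0), 90.0)
v_fixture 0.81 1933 [[502.0, -93.0], [644.0, -101.0], [638.0, -207.0], [497.0, -197.0]] ((325.3789367675781, 201.5418701171875), (39.146121978759766, 51.655757904052734), 2.726310968399048)
20 1 pick 0 [-1.03  0.75  0.47  1.84 -0.05  0.82 -0.61]
20 1 pick 90 [-1.07  0.64  0.48  1.77 -0.    1.   -0.64]
20 1 place 0 None
20 1 place 90 None
20 -1 pick 0 [-0.58  0.72 -0.14  1.8   0.46  0.92  2.11]
20 -1 pick 90 [-0.59  0.62 -0.18  1.73  0.41  1.08  2.15]
20 -1 place 0 None
20 -1 place 90 None
30 1 pick 0 [-1.09  0.83  0.48  1.76  0.06  0.96 -0.73]
30 1 pick 90 [-1.13  0.75  0.48  1.67  0.08  1.
[... 186 characters left out ...]
 place 90 None
40 1 pick 0 [-1.13  0.92  0.5   1.68  0.13  1.1  -0.8 ]
40 1 pick 90 [-1.17  0.86  0.49  1.56  0.13  1.28 -0.81]
40 1 place 0 None
40 1 place 90 None
40 -1 pick 0 [-0.7   0.87 -0.13  1.64  0.59  1.26  1.96]
40 -1 pick 90 [-0.73  0.82 -0.18  1.53  0.55  1.43  1.99]
40 -1 place 0 None
40 -1 place 90 None
50 1 pick 0 [-1.17  1.02  0.51  1.59  0.19  1.24 -0.86]
50 1 pick 90 [-1.2   0.98  0.5   1.46  0.18  1.42 -0.85]
50 1 place 0 [ 1.25  0.94 -1.1   2.33  2.37  0.59 -0.09]
50 1 place 90 None
50 -1 pick 0 [-0.74  0.96 -0.14  1.56  0.64  1.43  1.92]
50 -1 pick 90 [-0.78  0.94 -0.18  1.42  0.61  1.59  1.95]
50 -1 place 0 [ 1.09  0.77 -0.88  2.34  2.63  0.46  2.66]
50 -1 place 90 None
```

Run:
```python
from h import *
th=np.radians(70); s,c=np.sin(th),np.cos(th)
d=np.array([0,-s,-c]); r=rv(d,[1,0,0])
P=np.array([497,256,25])+(19-110)*d+[0,0,60]
robot.movep(list(P),list(r))
o=robot.observe(); print(o['t'],np.round(o['joints'],2),np.round(o['tcp_pos']))
im,ci=shot("wrist","w1")
for n in ("barrel_center","barrel_foot"):
    for k in viewer.pinpoint(n,"wrist"): print(n,np.round(toworld(k["at"],ci),1),round(k["confidence"],2))
R=np.array(ci["R"]);print(-R.T@ci["t"],R[2])
```

```text
2.875 [-1.24  1.16  0.54  1.22  0.29  1.78 -0.83] [497. 343. 117.]
barrel_center [362.7 272.6  22.8] 0.97
barrel_center [390.1 150.6  19.5] 0.72
barrel_foot [403.2 254.7  18.7] 0.92
barrel_foot [350.  144.8  24.7] 0.81
barrel_foot [493.7 216.9  22.3] 0.58
[495.66778128 527.64831496 106.7802889 ] [ 0.00244783 -0.99626591 -0.08630318]
```

View pics/w1.png

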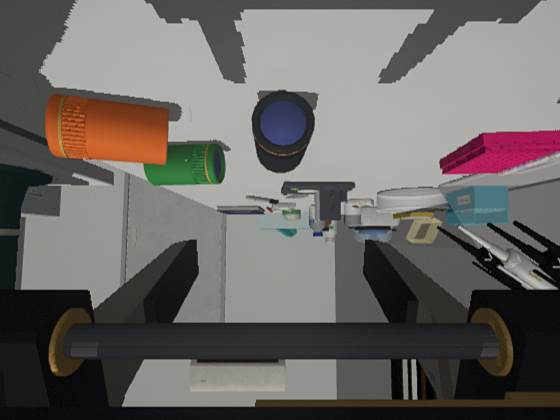

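The wrist image is upside down: the barrel's glass end is at px (283,122), and green and orange are to the left. The camera hangs below the tool in this roll, so I'll use the half-turn grasp with the camera on top.

Run:
```python
from h import *
ci=viewer.camera_info("wrist"); print(pixplane([[283,122],[278,165]],ci,23))
th=np.radians(70); s,c=np.sin(th),np.cos(th)
d=np.array([0,-s,-c]); r=rv(d,[-1,0,0])
P=np.array([497,257,25])+(19-110)*d+[0,0,60]
robot.movep(list(P),list(r))
o=robot.observe(); print(o['t'],np.round(o['joints'],2),np.round(o['tcp_pos']))
im,ci=shot("wrist","w2")
for n in ("barrel_center","barrel_foot"):
    for k in viewer.pinpoint(n,"wrist"): print(n,np.round(toworld(k["at"],ci),1),round(k["confidence"],2))
for k in viewer.silhouettes("barrel_center","wrist"):
    m=k["mask"];ys,xs=np.nonzero(m);print(xs.min(),xs.max(),ys.min(),ys.max(),m.sum())
    for y in range(ys.min(),ys.max()+1,12): x=xs[ys==y];print(y,x.min(),x.max(),pixplane([[(x.min()+x.max())/2,y]],ci,40).round(1))
for p in ([497,257,28],): print([np.round(kin.ik(list(np.array(p)+(19-b)*d),list(r)),2) for b in (90,0)])
```

```text
[[498.32103542 289.95377829  23.        ]
 [493.89507157 143.29732361  23.        ]]
5.5833 [-1.13  1.12  0.31  1.21  0.43  1.84  2.19] [497. 342. 116.]
barrel_center [366.6 272.1  24.8] 0.94
barrel_center [497.9 256.3  20.4] 0.62
barrel_center [ 554.5 -151.1   14.8] 0.27
barrel_foot [496.3 214.6  22.2] 0.84
barrel_foot [347.5 146.2  23.9] 0.64
252 306 222 316 4350
222 274 284 [[498.3 212.   40. ]]
234 260 302 [[496.3 230.8  40. ]]
246 258 303 [[496.8 248.   40. ]]
258 257 304 [[496.8 263.7  40. ]]
270 255 303 [[498.1 278.2  40. ]]
282 253 304 [[498.4 291.6  40. ]]
294 252 306 [[497.9 303.9  40. ]]
306 255 303 [[497.9 315.4  40. ]]
335 413 181 223 2942
181 392 405 [[354.8 131.6  40. ]]
193 336 412 [[390.4 158.2  40. ]]
205 335 413 [[395.9 182.2  40. ]]
217 338 408 [[401.8 203.8  40. ]]
393 488 245 307 2517
245 393 397 [[391.3 246.8  40. ]]
257 405 452 [[366.3 262.7  40. ]]
269 419 487 [[350.8 277.3  40. ]]
281 435 488 [[349.6 290.7  40. ]]
293 449 471 [[356.3 303.1  40. ]]
305 463 469 [[356.8 314.6  40. ]]
[array([-1.11,  1.19,  0.3 ,  1.23,  0.41,  1.76,  2.15]), array([-1.08,  1.16,  0.31,  1.42,  0.44,  1.58,  2.11])]
```

View pics/w2.png

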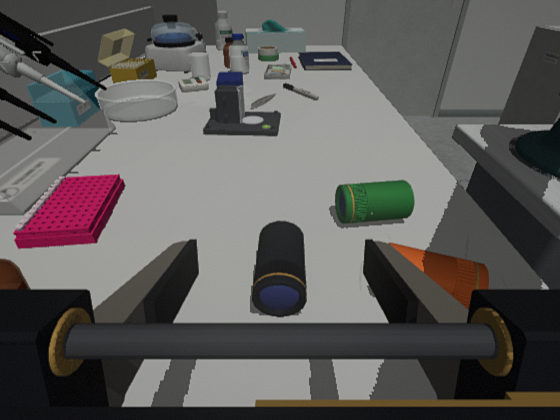

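The barrel lies between the fingers at px (280,268), aligned with y to within 1°. I'll pick it now.

Run:
```python
from h import *
th=np.radians(70); s,c=np.sin(th),np.cos(th)
d=np.array([0,-s,-c]); r=rv(d,[-1,0,0])
C=np.array([497.3,256.5,25.5])
robot.servo_line(list(C+(19-75)*d),feed=120)
robot.servo_line(list(C+19*d),feed=80)
o=robot.observe(); print(o['t'],np.round(o['tcp_pos'],1),np.round(o['contact_force'],1))
grip(0.3,30)
o=robot.observe(); print(o['t'],o['grip_width']*92,np.round(o['contact_force'],1))
robot.servo_line(list(C+19*d+[0,0,130]),feed=120)
o=robot.observe(); print(o['t'],np.round(o['tcp_pos'],1),np.round(o['contact_force'],1),np.round(o['joints'],2),o['grip_width']*92)
shot("wrist","w3"); shot("scene","s3")
f=np.radians(-3.5)
for sg in (1,-1):
  for t in (65,70,75):
    s,c=np.sin(np.radians(t)),np.cos(np.radians(t))
    D=np.array([c*np.cos(f),c*np.sin(f),-s]);j=sg*np.array([-np.sin(f),np.cos(f),0])
    for z in (150,58): 
        q=kin.ik(list(np.array([533,-148.5,z])+19*D),list(rv(D,j))); print(sg,t,z,None if q is None else np.round(q,2))
```

```text
7.675 [497.4 239.4  19. ] [-0.5  0.3  0.5]
8.4333 45.57984602833589 [-0.4  0.1 -0. ]
9.6667 [496.9 238.5 148.2] [-0.5 -0.4 -2.3] [-1.1   0.97  0.35  1.48  0.49  1.69  2.19] 45.55171124091082
1 65 150 [ 0.04  0.27  0.25  2.24 -0.62  0.26  2.35]
1 65 58 [ 0.82  0.57 -0.66  2.23  1.56  0.23  0.32]
1 70 150 [-0.12  0.29  0.42  2.18 -0.52  0.39  2.23]
1 70 58 [ 0.08  0.47  0.2   2.21 -0.91  0.19  2.62]
1 75 150 [-0.16  0.32  0.47  2.13 -0.42  0.5   2.12]
1 75 58 [ 0.17  0.48  0.08  2.15 -0.31  0.27  2.03]
-1 65 150 [-0.66  0.46  1.12  2.27 -1.26  0.55 -0.22]
-1 65 58 [ 1.26  1.07 -1.33  2.21  1.71  0.86 -2.69]
-1 70 150 [-0.77  0.68  1.35  2.21 -1.26  0.82 -0.26]
-1 70 58 [-0.1   0.49  0.42  2.23 -1.18  0.27 -0.28]
-1 75 150 [-0.75  0.71  1.35  2.15 -1.14  0.89 -0.38]
-1 75 58 [-0.46  0.64  0.88  2.19 -1.22  0.56 -0.3 ]
```

View pics/w3.png

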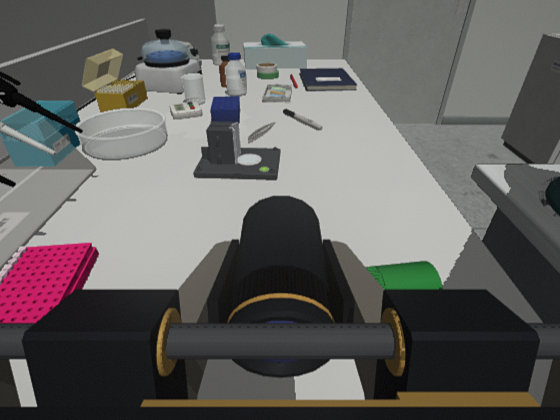

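View pics/s3.png

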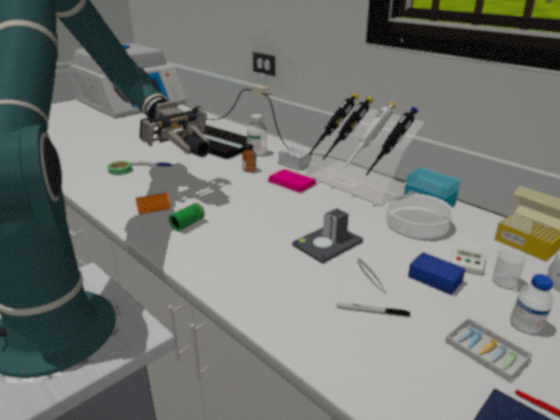

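Gripped at 45.6 mm, with the barrel axis still aligned in the wrist view. Now the fixture pose, from the earlier top picture.

Run:
```python
from h import *
im=cv2.imread("pics/top0.png"); ci=viewer.camera_info("top")
x0,y0,x1,y1=290,165,365,240
cv2.imwrite("pics/crop.png",cv2.resize(im[y0:y1,x0:x1],None,fx=8,fy=8,interpolation=cv2.INTER_CUBIC))
g=cv2.cvtColor(im,cv2.COLOR_BGR2GRAY)
# subpixel edges
def edge_rows(cols,rng,axis):
    pts=[]
    for k in cols:
        prof=(g[rng[0]:rng[1],k] if axis==0 else g[k,rng[0]:rng[1]]).astype(float)
        dd=np.abs(np.diff(prof)); i=dd.argmax()
        w=dd[max(0,i-1):i+2]; e=(np.arange(max(0,i-1),max(0,i-1)+len(w))*w).sum()/w.sum()+.5+rng[0]
        pts.append((k,e) if axis==0 else (e,k))
    return pixplane(np.array(pts),ci,12)[:,:2]
for nm,P in [("front",edge_rows(range(312,341),(218,236),0)),("left",edge_rows(range(182,222),(298,318),1)),("right",edge_rows(range(182,222),(334,356),1)),("back",edge_rows(range(312,341),(168,185),0))]:
    m=np.median(P,0); l=cv2.fitLine(P.astype(np.float32),cv2.DIST_HUBER,0,.01,.01).ravel(); print(nm,m.round(1),np.degrees(np.arctan2(l[1],l[0])).round(1),l[2:].round(1))
```

```text
front [ 499.6 -149.7] 87.0 [ 499.4 -149.7]
left [569.8 -99.6] -3.2 [565.9 -99.6]
right [ 569.4 -200.9] -2.6 [ 571.1 -200.7]
back [ 638.6 -152.7] 87.1 [ 638.6 -148.9]
```

View pics/crop.png

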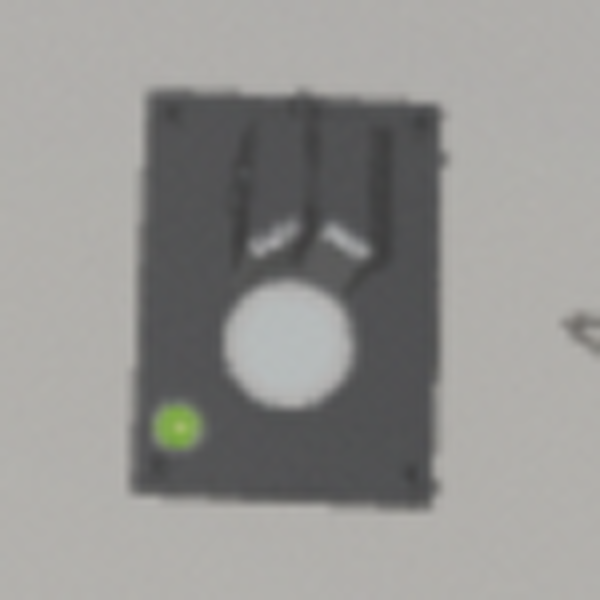

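Fixture yaw is −3.0° with the seat at about (551.5,−149.3), which agrees with the networks. I'll carry the barrel there and stand it upright 18 mm in front of the seat.

```bash
cat >> h.py <<'E'
YAW=np.radians(-3.0); EX=np.array([np.cos(YAW),np.sin(YAW),0]); EY=np.array([-np.sin(YAW),np.cos(YAW),0]); EZ=np.array([0,0,1.])
SEAT=np.array([551.5,-149.3,12])
def tool(th,sg=1,phi=YAW):
    t=np.radians(th); D=np.cos(t)*np.array([np.cos(phi),np.sin(phi),0])-np.sin(t)*EZ
    return D, rv(D,sg*np.array([-np.sin(phi),np.cos(phi),0]))
E
python3 - <<'E'
from h import *
from scipy.spatial.transform import Slerp
o=robot.observe()
D,r=tool(70)
A=SEAT-18*EX+[0,0,41.5+60]   # grasp pt, 60 high
R0=Ro.from_rotvec(o['tcp_rot']);R1=Ro.from_rotvec(r); print("angle",np.degrees((R1*R0.inv()).magnitude()))
sl=Slerp([0,1],Ro.concatenate([R0,R1])); p0=o['tcp_pos']-19*R0.apply([1,0,0])
for u in (.33,.67,1):
    rr=sl(u); g=p0+(A-p0)*u; 
    if u<1: g[2]=190
    q=kin.ik(list(g+19*rr.apply([1,0,0])),list(rr.as_rotvec())); print(u,np.round(g),None if q is None else np.round(q,2))
    if q is None: break
    robot.movep(list(g+19*rr.apply([1,0,0])),list(rr.as_rotvec()))
o=robot.observe(); print(o['t'],np.round(o['tcp_pos'],1),np.round(o['joints'],2),o['grip_width']*92,np.round(o['contact_force'],1))
shot("wrist","w4"); shot("scene","s4")
E
```

```text
angle 121.82219136626539
0.33 [509. 123. 190.] [-0.94  0.65  0.46  1.73  0.33  1.35  1.88]
0.67 [521. -15. 190.] [-0.7   0.37  0.58  1.99  0.17  0.89  1.73]
1 [ 534. -148.  114.] [ 0.13  0.35  0.14  2.19 -0.43  0.28  2.17]
11.9417 [ 540.9 -146.3   95. ] [ 0.12  0.36  0.14  2.19 -0.43  0.28  2.16] 46.016813151750036 [-0.4  0.6 -1.7]
```

View pics/s4.png

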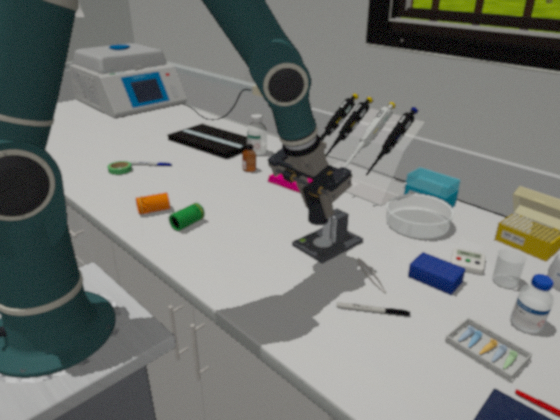

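View pics/w4.png

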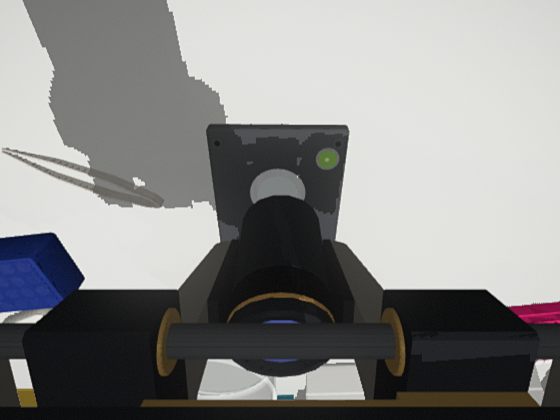

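The barrel is upright above the plate (scene px (318,205)), with the foot over the pale disc in the wrist view. I'll descend until it touches.

Run:
```python
from h import *
D,r=tool(70)
B=SEAT-18*EX+19*D
robot.servo_line(list(B+[0,0,41.5+8]),feed=70)
o=robot.observe(); print(o['t'],np.round(o['tcp_pos'],1),np.round(o['joints'],2)); f0=o['contact_force'];print(np.round(f0,1))
for h in np.arange(6.5,-5,-1.0):
    robot.servo_line(list(B+[0,0,41.5+h]),feed=20)
    o=robot.observe(); df=o['contact_force']-f0
    print(round(h,1),np.round(df,1),np.round(o['tcp_pos'][2]-B[2]-41.5,2),np.round(o['wrist_torque'],2))
    if df[2]>2.5: break
print(o['t'],np.round(o['joints'],2)); shot("wrist","w5"); shot("scene","s5")
for n in ("barrel_center","barrel_foot","seat"):
    ci=viewer.camera_info("scene")
    for k in viewer.pinpoint(n,"scene"): print(n,np.round(toworld(k["at"],ci),1),round(k["confidence"],2))
im=cv2.imread("pics/s5.png")[170:270,270:390]; cv2.imwrite("pics/s5c.png",cv2.resize(im,None,fx=6,fy=6,interpolation=cv2.INTER_CUBIC))
```

```text
12.9333 [ 540.2 -148.9   43.9] [ 0.22  0.46  0.03  2.2  -0.52  0.16  2.27]
[ 0.8 -0.5 -1.9]
6.5 [-0.9 -0.4 -0.4] 6.91 [ 0.06  0.44 -0.02]
5.5 [-0.2 -0.6  0.5] 5.6 [ 0.09  0.46 -0.04]
4.5 [-0.7  0.6 -0.7] 4.46 [0.07 0.52 0.01]
3.5 [-1.2  0.7 -0.4] 3.45 [0.08 0.46 0.05]
2.5 [-0.9  1.4  0.2] 2.48 [-0.    0.49  0.01]
1.5 [-0.5  0.6 -0.4] 1.47 [0.06 0.46 0.03]
0.5 [-0.6  0.2 -0.5] 0.49 [ 0.06  0.5  -0.  ]
-0.5 [-1.5  1.8  0.5] -0.51 [0.11 0.48 0.02]
-1.5 [-1.1  0.1  0.3] -1.53 [ 0.02  0.46 -0.02]
-2.5 [0.3 1.7 2.8] -1.75 [0.05 0.03 0.02]
15.4333 [ 0.18  0.48  0.08  2.21 -0.76  0.15  2.5 ]
barrel_center [364.3 275.   21.3] 0.79
barrel_center [391.9 154.5  27.3] 0.65
barrel_center [ 537.5 -148.8   54.1] 0.63
barrel_foot [ 540.1 -150.8   13.1] 0.77
barrel_foot [400.9 258.6  25.8] 0.73
barrel_foot [347.1 145.7  24.6] 0.61
seat [ 549.  -147.4    7.5] 0.95
```

View pics/s5c.png

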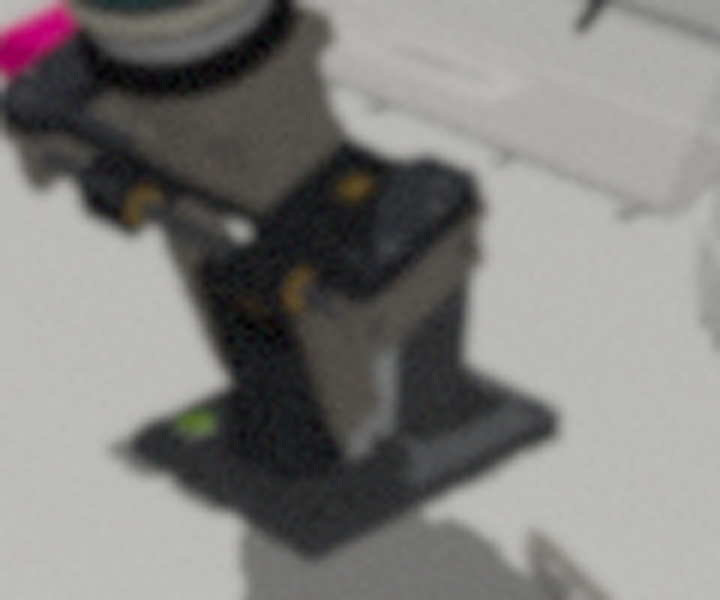

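The foot touched down at the expected height. Joint 6 is near its lower limit, so I'll release, back straight up, and plan the push from a steeper tool angle.

Run:
```python
from h import *
grip(1.0)
o=robot.observe(); p=o['tcp_pos']; print(o['t'],np.round(o['joints'],3),np.round(o['contact_force'],1))
robot.servo_line([p[0]-1,p[1],p[2]+85],feed=110)
o=robot.observe(); print(o['t'],np.round(o['tcp_pos'],1),np.round(o['joints'],2))
im,ci=shot("wrist","w6")
for n in ("barrel_center","barrel_foot","seat"):
    for k in viewer.pinpoint(n,"wrist"): print(n,np.round(toworld(k["at"],ci),1),round(k["confidence"],2))
im,ci=shot("scene","s6")
for n in ("barrel_center","barrel_foot","seat"):
    for k in viewer.pinpoint(n,"scene")[:4]: print(n,np.round(toworld(k["at"],ci),1),round(k["confidence"],2))
im=cv2.imread("pics/s6.png")[170:270,270:390]; cv2.imwrite("pics/s6c.png",cv2.resize(im,None,fx=6,fy=6,interpolation=cv2.INTER_CUBIC))
for sg in (1,-1):
  for th in (75,80,85,90):
    D,r=tool(th,sg)
    q=[kin.ik(list(SEAT-a*EX+[0,0,b]),list(r)) for a,b in ((33,28),(70,28),(80,110))]
    print(sg,th,[None if x is None else np.round(x,2).tolist() for x in q])
```

```text
16.4917 [ 0.18   0.481  0.081  2.208 -0.756  0.151  2.496] [ 0.1  0.5 -0.4]
17.4167 [ 538.6 -148.3  117.6] [-0.08  0.32  0.38  2.19 -0.57  0.36  2.29]
barrel_center [ 534.7 -152.7   51.7] 0.66
barrel_foot [ 531.8 -148.    12.7] 0.97
barrel_center [365.7 275.4  21.7] 0.94
barrel_center [ 536.5 -152.8   56.5] 0.63
barrel_center [387.3 151.2  24.1] 0.63
barrel_foot [ 538.1 -151.2   13.3] 0.84
barrel_foot [401.3 256.4  23. ] 0.74
seat [ 552.1 -148.4   11.3] 0.9
1 75 [[0.0, 0.46, 0.29, 2.2, -0.67, 0.29, 2.39], [0.05, 0.42, 0.25, 2.28, -0.69, 0.25, 2.44], [-0.17, 0.24, 0.5, 2.27, -0.43, 0.44, 2.19]]
1 80 [[-0.09, 0.5, 0.39, 2.14, -0.55, 0.42, 2.26], [-0.07, 0.45, 0.38, 2.22, -0.56, 0.37, 2.29], [-0.23, 0.28, 0.56, 2.21, -0.37, 0.55, 2.12]]
1 85 [[-0.14, 0.53, 0.45, 2.08, -0.48, 0.54, 2.17], [-0.13, 0.49, 0.44, 2.16, -0.48, 0.49, 2.2], [-0.27, 0.32, 0.61, 2.15, -0.34, 0.66, 2.08]]
1 90 [[-0.17, 0.57, 0.48, 2.02, -0.43, 0.65, 2.12], [-0.17, 0.53, 0.49, 2.1, -0.42, 0.61, 2.13], [-0.3, 0.38, 0.64, 2.09, -0.32, 0.77, 2.06]]
-1 75 [[-0.46, 0.62, 0.88, 2.23, -1.24, 0.55, -0.26], [-0.45, 0.57, 0.88, 2.31, -1.27, 0.51, -0.18], [-0.8, 0.58, 1.36, 2.3, -1.1, 0.77, -0.31]]
-1 80 [[-0.6, 0.79, 1.11, 2.17, -1.22, 0.78, -0.31], [-0.61, 0.73, 1.11, 2.25, -1.23, 0.74, -0.25], [-0.78, 0.63, 1.36, 2.24, -1.0, 0.85, -0.41]]
-1 85 [[-0.69, 1.04, 1.33, 2.11, -1.29, 1.09, -0.31], [-0.7, 0.99, 1.34, 2.19, -1.28, 1.05, -0.26], [-0.76, 0.69, 1.36, 2.17, -0.93, 0.95, -0.49]]
-1 90 [[-0.67, 1.07, 1.33, 2.04, -1.2, 1.16, -0.39], [-0.69, 1.03, 1.34, 2.13, -1.19, 1.11, -0.34], [-0.74, 0.75, 1.35, 2.11, -0.88, 1.04, -0.54]]
```

View pics/w6.png

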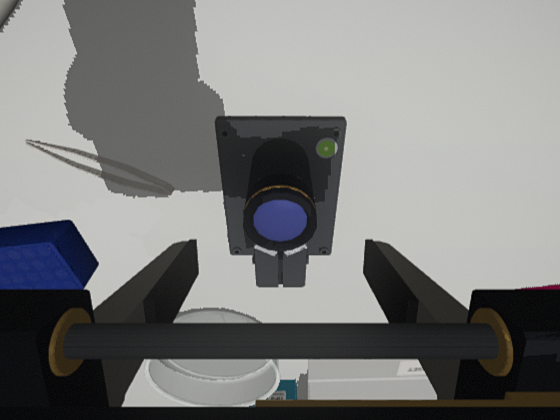

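View pics/s6c.png

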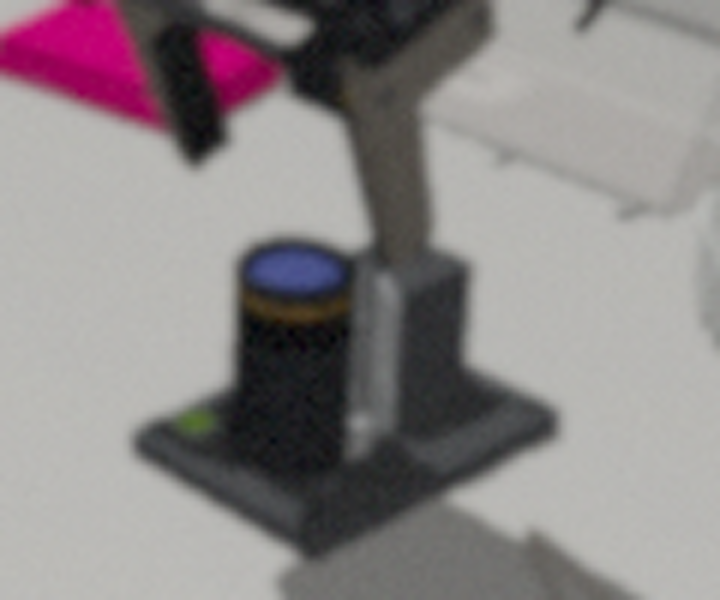

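The barrel stands upright in front of the V, glass up (wrist px (280,220)) and centred on the block. I'll shut the fingers, move round to the front and push along +x.

Run:
```python
from h import *
D,r=tool(80,1)
grip(0.0,20)
robot.movep(list(SEAT-85*EX+[0,0,112]),list(r))
robot.servo_line(list(SEAT-85*EX+[0,0,27]),feed=110)
robot.servo_line(list(SEAT-58*EX+[0,0,27]),feed=60)
robot.hold(0.2)
o=robot.observe(); f0=o['contact_force']; print(o['t'],np.round(o['tcp_pos'],1),np.round(o['joints'],2),np.round(f0,1))
np.save("f0.npy",f0)
a=58
while a>28:
    a-=1.5
    robot.servo_line(list(SEAT-a*EX+[0,0,27]),feed=25)
    o=robot.observe(); df=o['contact_force']-f0
    F=np.array([df@EX,df@EY,df[2]]); e=o['tcp_pos']-SEAT
    print(a,np.round(F,1),np.round([e@EX,e@EY,e[2]],2))
    if -F[0]>5: break
print(o['t'],np.round(o['joints'],3)); im,ci=shot("scene","s7"); shot("wrist","w7")
im=cv2.imread("pics/s7.png")[170:270,270:390]; cv2.imwrite("pics/s7c.png",cv2.resize(im,None,fx=6,fy=6,interpolation=cv2.INTER_CUBIC))
```

```text
21.275 [ 493.2 -146.2   38.9] [-0.09  0.47  0.4   2.2  -0.58  0.39  2.3 ] [ 0.1  0.1 -0.5]
56.5 [-0.5  0.4  1. ] [-5.647e+01 -2.000e-02  2.702e+01]
55.0 [-0.1  0.3  0.6] [-5.487e+01 -1.000e-02  2.702e+01]
53.5 [-0.6 -0.4 -0.1] [-5.340e+01  2.000e-02  2.701e+01]
52.0 [0.4 0.1 0.9] [-51.89   0.    27.  ]
50.5 [ 0.1 -0.  -0.6] [-50.39  -0.    27.01]
49.0 [ 0.5 -0.7  0.1] [-48.9   0.   27. ]
47.5 [-1.3 -0.   0.1] [-4.741e+01 -2.000e-02  2.700e+01]
46.0 [-0.6 -1.   0.2] [-45.92   0.    26.98]
44.5 [-0.6 -0.4  0.2] [-4.436e+01 -2.000e-02  2.702e+01]
43.0 [0.2 0.6 1.1] [-42.85  -0.    27.04]
41.5 [-0.3  0.2  0.5] [-4.139e+01 -2.000e-02  2.701e+01]
40.0 [ 0.1 -0.3  0.7] [-3.984e+01  1.000e-02  2.703e+01]
38.5 [-0.3  1.2 -0.2] [-38.35   0.    27.02]
37.0 [-0.6  0.1  0.3] [-36.88   0.    27.  ]
35.5 [-0.4 -0.4  0.3] [-35.36   0.    27.  ]
34.0 [-0.2 -0.6  1.3] [-3.386e+01  1.000e-02  2.702e+01]
32.5 [-0.4 -0.2 -0. ] [-32.39   0.    27.  ]
31.0 [-3.  -0.6  1.8] [-31.79   0.18  26.67]
29.5 [-6.7 -0.1  3.2] [-31.58   0.25  26.26]
26.025 [-0.101  0.504  0.408  2.139 -0.576  0.425  2.277]
```

View pics/s7c.png

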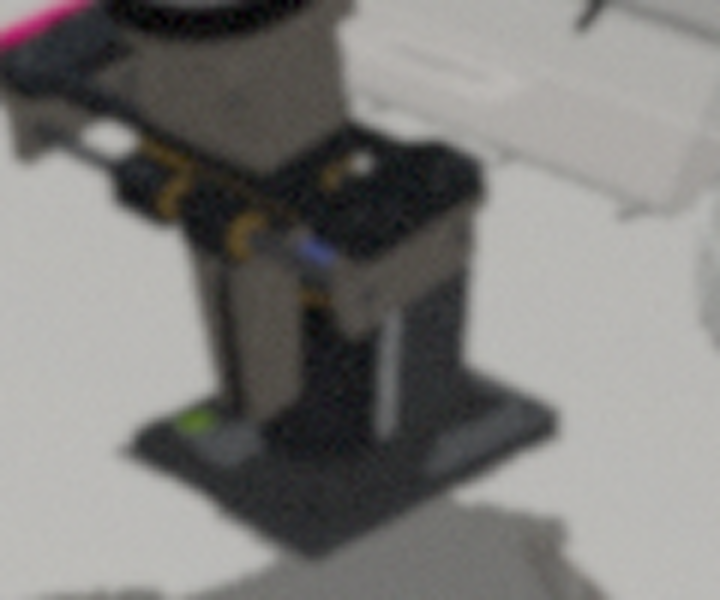

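View pics/w7.png

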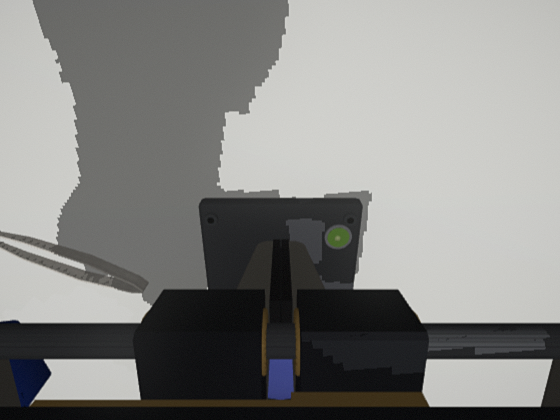

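The push met resistance at 31.8 mm ahead of the seat, where home was expected. The pad also presses down about 3 N. I'll back off, then push again while trimming z and y so the force is straight.

Run:
```python
from h import *
robot.servo_line(list(SEAT-34*EX+[0,0,27.5]),feed=25)
robot.hold(0.2)
def meas(n=6):
    fs=[]
    for _ in range(n):
        robot.hold(0.04); fs.append(robot.observe()['contact_force'])
    f=np.mean(fs,0); return np.array([f@EX,f@EY,f[2]])
f0=meas(8); print("zero",f0.round(2)); np.save("f0.npy",f0)
c=np.array([-32.0,0,28.0])
for i in range(16):
    robot.servo_line(list(SEAT+c[0]*EX+c[1]*EY+[0,0,c[2]]),feed=15)
    F=meas()-f0; o=robot.observe(); e=o['tcp_pos']-SEAT
    print(round(o['t'],1),c.round(2),F.round(1),np.round([e@EX,e@EY,e[2]],2))
    if abs(-F[0]-10)<.8 and abs(F[2])<.6 and abs(F[1])<.7: break
    c[0]+=np.clip((10+F[0])/3.5,-.8,.8); c[2]+=np.clip(F[2]/5,-.5,.5); c[1]+=np.clip(F[1]/6,-.3,.3)
np.save("c.npy",c)
print(np.round(o['joints'],3)); shot("wrist","w8"); shot("scene","s8"); shot("top","t8")
```

```text
zero [ 0.18 -0.13  0.02]
27.5 [-32.   0.  28.] [-0.9 -0.  -0.4] [-32.04  -0.    27.98]
28.0 [-3.120e+01 -1.000e-02  2.791e+01] [-2.8 -0.   0.9] [-31.75   0.07  27.69]
28.5 [-3.040e+01 -1.000e-02  2.808e+01] [-5.6  0.1  1.7] [-31.59   0.1   27.7 ]
29.0 [-29.6    0.    28.43] [-6.5  0.1  1.3] [-31.54   0.09  27.74]
29.5 [-28.8    0.03  28.7 ] [-7.9 -0.5  1.9] [-31.48   0.13  27.72]
30.0 [-28.21  -0.06  29.07] [-8.9 -0.3  1.2] [-31.44   0.13  27.78]
30.5 [-27.89  -0.12  29.3 ] [-8.8 -0.6  0.2] [-31.44   0.14  27.83]
31.0 [-27.55  -0.22  29.34] [-9.8 -0.   1. ] [-31.4    0.11  27.8 ]
31.5 [-27.48  -0.23  29.54] [-9.4 -0.3 -0.4] [-31.41   0.13  27.87]
[-0.105  0.503  0.414  2.136 -0.57   0.433  2.272]
```

View pictures.

Run:
```python
import cv2
a=cv2.imread("pics/s8.png")[165:265,280:380]; b=cv2.imread("pics/t8.png")[150:250,280:380]
f=lambda i:cv2.resize(i,(398,398),interpolation=cv2.INTER_CUBIC)
cv2.imwrite("pics/c8.png",cv2.hconcat([f(a),f(b)]))
```

```text
(no output)
```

View pics/c8.png

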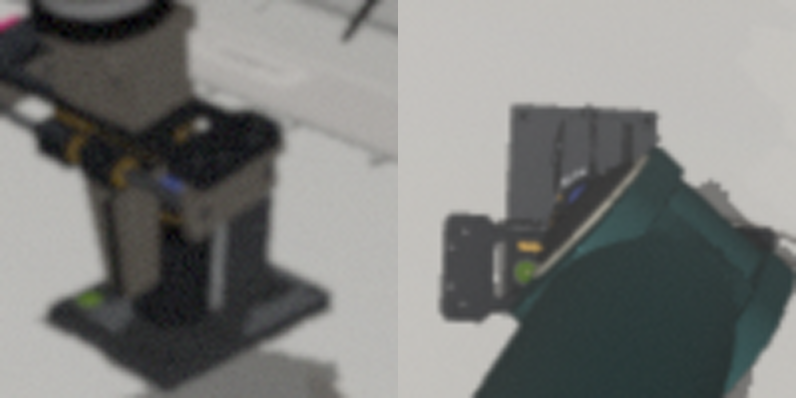

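View pics/s8.png

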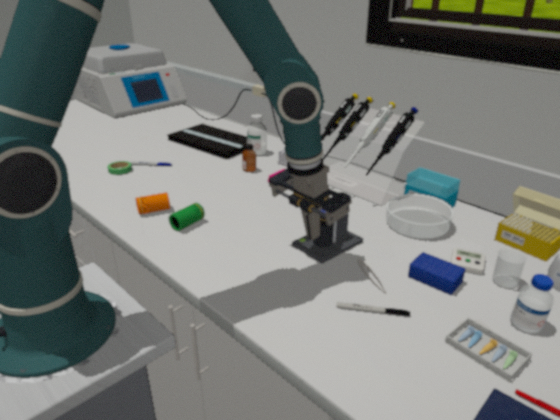

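Both pictures show the barrel upright between the finger and the steel strips, with bystanders untouched. Final check is a small sideways nudge (±0.7 mm) under the 10 N push: if both faces bear, it should resist both ways.

Run:
```python
from h import *
f0=np.load("f0.npy"); c=np.load("c.npy")
def meas(n=8):
    fs=[];es=[]
    for _ in range(n):
        robot.hold(0.04); o=robot.observe(); fs.append(o['contact_force']); es.append(o['tcp_pos']-SEAT)
    f=np.mean(fs,0);e=np.mean(es,0); return np.array([f@EX,f@EY,f[2]])-f0,np.array([e@EX,e@EY,e[2]]),o
def go(c): robot.servo_line(list(SEAT+c[0]*EX+c[1]*EY+[0,0,c[2]]),feed=15)
for dy in (.7,0,-.7,0):
    go(c+[0,dy,0]); F,e,o=meas(); print(dy,F.round(2),e.round(2),round(o['t'],1))
for i in range(5):
    F,e,o=meas(); print(c.round(2),F.round(2),e.round(2),round(o['t'],1))
    if abs(-F[0]-10)<.8 and abs(F[2])<.5 and abs(F[1])<.5: break
    c=c+[(10+F[0])/4.5,F[1]/6,F[2]/6]; go(c)
robot.hold(1.0)
F,e,o=meas(); print("final",F.round(2),e.round(2),round(o['t'],1),np.abs(o['joint_velocities']).max().round(4))
np.save("c.npy",c)
```

```text
0.7 [-9.14 -1.13 -0.43] [-31.4    0.45  27.87] 32.3
0 [-9.26 -0.02 -0.26] [-31.4    0.32  27.86] 32.8
-0.7 [-9.26  0.87  0.28] [-31.41   0.16  27.84] 33.4
0 [-9.32 -0.04 -0.49] [-31.41   0.28  27.85] 34.0
[-27.48  -0.23  29.54] [-8.94 -0.36 -0.06] [-31.41   0.29  27.86] 34.3
[-27.25  -0.29  29.53] [-9.72  0.2   0.9 ] [-31.38   0.27  27.83] 34.9
[-27.19  -0.25  29.68] [-10.     0.09  -0.17] [-31.4    0.28  27.87] 35.5
final [-9.68  0.17 -0.37] [-31.39   0.26  27.87] 36.8 0.002
```

Run:
```python
from h import *
robot.job_done()
o=robot.observe(); f=o['contact_force']-0; print(o['t'],np.round(f,1))
```

```text
the job is handed in; nothing more can be done
the job is handed in; nothing more can be done
```

The barrel is standing glass end up on the base plate, pushed back into the V, and the shut fingers are still pressing it there. I handed the job in at about 37 s.

**What I did:** I picked up the black barrel, not the green or orange look-alike, and stood it upright about 16 mm in front of the seat. After letting go, I shut the fingers and pushed it straight back along the V at about half its height.

**Last checks:**
- **Push:** it is steady at 9.7 N straight into the V, with sideways and vertical force under 0.4 N, and the arm is at rest.
- **Both faces:** a sideways nudge of ±0.7 mm under load met about 1 N of resistance each way. The fingers moved only about 0.15 mm each way and not at all along the push, which fits contact on both faces.
- **Bystanders:** those visible in the last scene picture had not moved. The pink rack was mostly hidden behind the arm.

**What I couldn't confirm:**
- **Contact seen only by force:** the gripper hides the V from the cameras, so contact on both faces rests on the force readings and the depth reached, not on sight.
- **Stopping depth:** the finger stopped about 1.5 mm deeper than I had estimated, which I put down to finger shape and calibration.
- **First push:** it carried about 3 N downward, so I backed off and repeated it with that trimmed out.
- **Joint 6:** it came right down to its lower limit (0.15 rad) when I set the barrel down. The lowest reading was 0.151 and I saw none below the limit.

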